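# Stack the upper tier of a bamboo display rack

### The job

The open upper tier of the bamboo stacking rack is lying on its edge on the bench. Tip it up, without letting it fall over, so that it stands on its own four feet on the bench, and let go; then pick it up again and lower it gently on to the bottom tier, all four feet fully home in the sockets of the corner posts and its hanging rod on the same side as the bottom tier's. Do not shove the bottom tier about, and leave the little cup on it, the brush pot and the gouge as they are.

Things in the scene. Friction and masses are not known exactly. Their poses are not given: they have to be found in the camera images.
- tier_center (a point): Upper tier, a loose pale bamboo frame, about 0.45 kg: 150 mm (x) by 200 mm (y) in plan, 115 mm tall with feet. Point: its centre, half-way up; z runs from feet to deck, y along the long side, -x to its front with the hanging rod. At the start it lies on its flat back edge (+x face down, rod on top), feet pointing to the robot's right (-y) within 20 degrees.
- tier_feet (a point): Centre of the upper tier between its four foot ends, 57.5 mm below its centre; axes as the tier. Square posts 28 mm wide, axes at x +-61, y +-86 mm, end in round feet 14 mm thick, 15 mm long, the last 6 mm tapering to 7 mm; the flat shoulders around them are 15 mm above the foot ends. Tipped towards its feet, it pivots over the foot end and stands with its rod to the right.
- tier_rod (a point): Middle of the upper tier's round hanging rod, 12 mm thick, along the tier's y; its axis lies 38 mm out from the front edge, 113 mm from the tier's centre plane and 47.5 mm above its centre. A bracket holds each end, 148 mm free between them. Held loosely it turns between the fingers; a hard pinch stops it turning. Axes as the tier.
- tier_slat (a point): Centre of the single slat in the middle of the upper tier's open deck: 22 mm wide, 14 mm thick, 144 mm long along the tier's y, a free gap 36 mm wide on each side. It is 47.5 mm above the tier's centre (105 mm above the foot ends); the tier balances when held here. Axes as the tier.
- base_top (a point): Bottom tier: same plan and bamboo, but closed deck and no feet, 0.85 kg, standing loose on the bench, 100 mm tall. Point: its centre at post-top level (deck 3 mm lower); z up, y along the long side, -x to its own rod, which is 38 mm out from its front edge. With the upper tier home, shoulders on post tops, that tier's centre is 42.5 mm above this point.
- base_socket (a point): Mouth of one of the bottom tier's four sockets, at x -61, y -86 mm from its centre; the others are at the other corners (x +-61, y +-86). Each is a round hole 18 mm wide and 18 mm deep in the top of a 28 mm square post. Axes as the bottom tier.
- cup_center (a point): Small bamboo cup 52 mm across and 50 mm tall, standing on the closed deck of the bottom tier near its middle; its centre. It stays there, inside the stacked rack.
- pot_center (a point): Bamboo brush pot 70 mm across and 95 mm tall, standing on the bench beyond the work; its centre. To be left alone.
- gouge_center (a point): Carving gouge 205 mm long with a 24 mm thick wooden handle, lying on the bench beyond the work; its middle. To be left alone.
Mind the look-alikes: they are no part of the job. Of the things like the part that bears cup_center, leave any that is black, green or red; of the rest the smaller one is meant.

How it is judged:
By the outcome, as a careful person would: the job done as asked, in the order asked, and still so for the second after the job is handed in, with the robot touching nothing.
It also fails if it takes over 61 s, if anything falls off the work surface, if the arm or the gripper's body presses on something with over 40 N, if the wrist force passes 120 N, or if a joint passes its speed limit or range.

### The arm

A 6-joint arm with a two-finger parallel gripper is mounted at the origin on the work surface. World frame = base frame: x ahead of the robot, y to its left, z up, the work surface at z = 0. Lengths are in m, angles in degrees, forces in N, time in s.
With the tool pointing down it reaches from about 0.35 to 0.875 m from the base axis. Payload 4.2 kg.
Tool frame: the origin (TCP) lies at the very end of the fingers, on their centre line; the grasp point (between the pads) lies 19 mm behind it (r.grip_point_offset is the distance from the TCP to the grasp point, in m); z points along the fingers, y is the line along which they close (so a half turn about z gives the same grasp; the last joint's range is limited). The gripper opens to 87 mm and grips with 3 to 60 N. Pads are 19 mm wide; open, the fingers measure 117 mm over their backs; the gripper's body (75 mm by 190 mm) begins 51 mm behind the grasp point.
Start: joints at [14.817, 22.042, 0.453, 0, -68.411, -14.817], TCP at [0.625, 0, 0.183] pointing down, gripper open.
Joint ranges: [-179.83, 179.83], [-69.29, 118.12], [-61.27, 80.66], [-181.25, 117.63], [-171.15, -9.14], [-177.46, 177.46]. Speed limits (degrees/s): [159.86, 159.86, 180, 180, 180, 180].

### API

Orientations are given as a 3x3 rotation matrix whose columns are the frame's x, y, z axes.
In Python, from station import r gives the robot as it stands.
- The arm moves only by the tool move_arm, never from a script. Its argument "series" is a list of rows, each a list of 3 entries, a list of its own where there are three numbers: the turn, a rotation vector about the tool's x, y, z as a fraction of full scale, then the shift along the tool's x, y, z as a fraction of full scale, then the opening, from 0 (shut) to 1 (fully open). A call has 1 to 12 rows; each row shifts and turns the commanded pose from where the row before left it, along the tool's axes as they then stand; what a row does not reach is not made up. Full scale, the value 1, is 0.5 m for a shift and 0.1 rad for a turn. A row lasts 1/10 s, in which the tool goes at most 50 mm and 8.59 degrees, less where a joint would pass 70% of its speed; a pose out of reach is approached as far as the arm can. A call with a number of a shift or a turn outside -1 to 1 is refused whole. A call with a gripper value outside its range is refused whole. The fingers move at their own pace and stop on an object; the grip force is fixed at half the most. Time passes only in rows, so rows that do not move let the fingers close. It gives the time, the measured TCP pose, the force, the opening and the grip force at its end, in the units of the state.
- r.sense(): the state, without advancing time (a new reading comes with each control period).
- r.capture(name): name is "scene" or "side" or "wrist"; returns a dict with "img" (400x640x3 uint8, red, green, blue), "fx", "fy", "cx", "cy" (pixels), "k1" (the pictures are not rectified: a ray, as slopes to the right and down, at radius r is drawn at 1 + k1 r^2 times it, then the intrinsics apply), "origin" and "orientation" of the camera in the world. Camera axes: x right, y up, looking along -z (the intrinsics and any distortion apply to the point x, -y, -z); pixel columns grow to the right and rows downward; lengths in m; the calibration is good to about 2 mm. A picture is of the moment at which its call begins. There is no depth.
- r.finish_job(): hands the job in; it is judged then, once.
Trained networks look in the newest picture that a camera, given by its name, has taken for a name from the list of things; names that differ only in an ending like _2 or _b are one class to them, and where a whole thing is asked for, a point or a joint stands for the part that bears it (a point fixed in the world has none). Each returns a list of dicts, best first, with "score" (0 to 1); they miss things now and then, are a little off and sometimes report something else, mostly with a low value. They report only what shows in the picture. A call takes as long as a camera call. They do not tell look-alikes from the thing itself.
- r.cut_out(target, camera): "pixels" (400x640 bool, what is visible of it) and "centre" ([column, row] in pixels, amid what is visible of it).
- r.pinpoint(target, camera): "centre" ([column, row] in pixels: a listed point, or the origin of a listed thing).
The state is a dict: "time_s": time; "joints": joint angles; "joint_velocities": joint speeds; "effort": joint torques, N m; "tcp_pos": TCP position; "ee_rot": TCP orientation; "wrist_force": force on the tool from outside, world axes, zero at the start; "moment": the same for the moment, N m; "gripper_width": opening from 0.0 (shut) to 1.0 (fully open); "gripper_force": force on a finger pad.
Only numpy, scipy, OpenCV 4.12 (cv2) and the standard library are available. Lean on these libraries where they do the work, as an engineer would, in place of code of your own. Each camera call takes 0.05 s, during which the arm holds its last target. There are 200 camera calls.

## Working session

There is one attempt and no reset: what is moved stays moved. The work goes in short steps, Python scripts to look and compute and a tool call to move; the robot and the scene stay as the last step left them, time stands still between calls to the robot, and variables do not carry over. Pictures are saved under pics/ and viewed, at most 10 in all, crops included, and the job is handed in when it is done.

Besides the shell and the picture viewer there is one more tool, called after "Call:" as name([rows], argument=value, ...), one row to a line, values as JSON. move_arm: Moves the arm, as the interface text tells. Its arguments: {"type":"object","properties":{"series":{"type":"array"}},"required":["series"]}

```bash
ls; mkdir -p pics; cat > h.py <<'E'
import numpy as np, cv2
from station import r
def save(c,name,crop=None,scale=1):
    im=c['img']
    if crop: x0,y0,x1,y1=crop; im=im[y0:y1,x0:x1]
    im=cv2.resize(im,None,fx=scale,fy=scale,interpolation=cv2.INTER_CUBIC)
    cv2.imwrite('pics/'+name,im[:,:,::-1])
def ray(c,px):
    u=(px[0]-c['cx'])/c['fx'];v=(px[1]-c['cy'])/c['fy']
    K=np.eye(3);d=np.array([c['k1'],0,0,0,0],float)
    p=cv2.undistortPoints(np.array([[[u,v]]],float),K,d)[0,0]
    w=np.array(c['orientation'])@np.array([p[0],-p[1],-1.]);return np.array(c['origin']),w/np.linalg.norm(w)
def proj(c,P):
    q=(np.atleast_2d(P)-np.array(c['origin']))@np.array(c['orientation'])
    u=q[:,0]/-q[:,2];v=-q[:,1]/-q[:,2];s=1+c['k1']*(u*u+v*v)
    return np.c_[c['fx']*u*s+c['cx'],c['fy']*v*s+c['cy']]
def onz(c,px,z):
    o,d=ray(c,px);return o+d*(z-o[2])/d[2]
def tri(rs):
    A=sum(np.eye(3)-np.outer(d,d) for o,d in rs);b=sum((np.eye(3)-np.outer(d,d))@o for o,d in rs)
    X=np.linalg.solve(A,b);return X,[round(float(np.linalg.norm(np.cross(X-o,d)))*1000,1) for o,d in rs]
E
python3 - <<'E'
from h import *
cs={n:r.capture(n) for n in('scene','side')}
for n,c in cs.items():
    save(c,n+'0.png',scale=1.25); print(n,np.round(c['origin'],3),np.round(c['orientation'],2).tolist(),c['fx'])
    for t in['tier_center','tier_feet','tier_rod','tier_slat','base_top','base_socket','cup_center','pot_center','gouge_center']:
        print(t,[(np.round(d['centre']).tolist(),round(d['score'],2)) for d in r.pinpoint(t,n)])
s=r.sense();print(s['tcp_pos'],s['ee_rot'],s['time_s'])
E
```

```text
pics
scene [ 1.39  -0.591  0.874] [[0.58, -0.47, 0.66], [0.81, 0.34, -0.48], [0.0, 0.82, 0.58]] 443.75760924236914
tier_center [([375.0, 191.0], 0.65)]
tier_feet [([357.0, 192.0], 0.74)]
tier_rod []
tier_slat [([388.0, 179.0], 0.58), ([389.0, 157.0], 0.38)]
base_top [([238.0, 242.0], 0.84)]
base_socket [([222.0, 268.0], 0.92)]
cup_center [([294.0, 238.0], 0.94), ([236.0, 229.0], 0.89), ([175.0, 262.0], 0.87), ([218.0, 221.0], 0.79), ([279.0, 225.0], 0.48)]
pot_center [([291.0, 295.0], 0.85)]
gouge_center [([349.0, 271.0], 0.69)]
side [0.013 0.84  0.745] [[-0.83, 0.3, -0.47], [-0.55, -0.43, 0.71], [0.01, 0.85, 0.52]] 488.81145101357095
tier_center [([269.0, 281.0], 0.68)]
tier_feet []
tier_rod [([246.0, 247.0], 0.9), ([390.0, 165.0], 0.65)]
tier_slat [([249.0, 292.0], 0.96)]
base_top [([384.0, 170.0], 0.62)]
base_socket [([375.0, 157.0], 0.78)]
cup_center [([386.0, 166.0], 0.89), ([381.0, 239.0], 0.69), ([350.0, 217.0], 0.65), ([441.0, 215.0], 0.6), ([432.0, 183.0], 0.6)]
pot_center [([314.0, 176.0], 0.85)]
gouge_center [([278.0, 211.0], 0.88)]
[6.24969642e-01 8.89268249e-06 1.83127474e-01] [[-3.44450569e-05 -9.99999998e-01 -4.99571399e-05]
 [-9.99999999e-01  3.44455451e-05 -9.77165371e-06]
 [ 9.77337450e-06  4.99568033e-05 -9.99999999e-01]] 1.0
```

View pics/scene0.png

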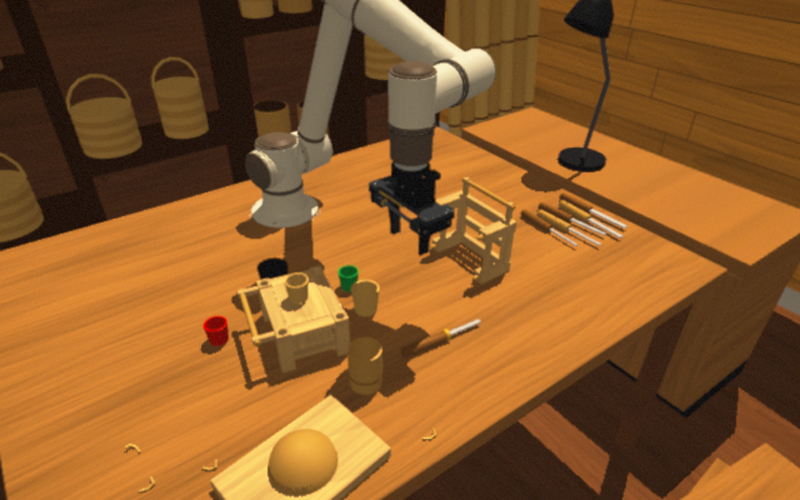

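View pics/side0.png

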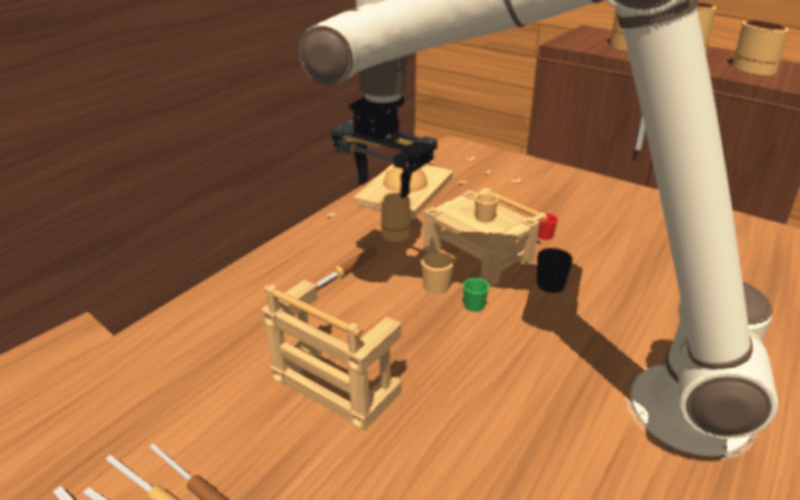

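Scene view, 800-px picture: the tier lies at about (475,235) with its rod on top at (487,195). The bottom tier is at (298,318) with its rod on the right (-y) side, at left in the picture at (248,312).

Cup candidates, in network pixels:
- (236,229): bamboo, on the deck, small. This is the one meant.
- (294,238): bamboo, larger, on the bench.
- (175,262): red.
- (218,221): black.
- (279,225): green.

```bash
cat >> h.py <<'E'
def pp(t,n,k=0.5): return [np.array(d['centre']) for d in r.pinpoint(t,n) if d['score']>k]
E
python3 - <<'E'
from h import *
cs={n:r.capture(n) for n in('scene','side','wrist')}
S,D=cs['scene'],cs['side']
z={'tier_center':.075,'tier_feet':.075,'tier_rod':.188,'tier_slat':.075,'base_top':.1,'base_socket':.1,'cup_center':.122,'pot_center':.0475,'gouge_center':.012}
for t in z:
    for n in cs: print(t,n,[np.round(onz(cs[n],p,z[t])[:2],4).tolist() for p in pp(t,n)])
c=cs['wrist'];print(np.round(c['origin'],3),np.round(c['orientation'],3).tolist(),c['fx'],c['k1'])
a=S['img'][190:310,180:300];b=D['img'][140:260,320:440];d=c['img']
im=np.hstack([cv2.resize(a,(300,300)),cv2.resize(b,(300,300))]);im=np.vstack([im,cv2.resize(D['img'][210:350,200:340*1],(300,300)).repeat(1,1) if 0 else np.hstack([cv2.resize(D['img'][215:345,200:330],(300,300)),cv2.resize(S['img'][130:235,330:435],(300,300))])])
cv2.imwrite('pics/c1.png',im[:,:,::-1]);
E
```

```text
tier_center scene [[0.5381, 0.2676]]
tier_center side [[0.5226, 0.2804]]
tier_center wrist []
tier_feet scene [[0.512, 0.2284]]
tier_feet side []
tier_feet wrist []
tier_rod scene [[0.547, 0.309]]
tier_rod side [[0.5285, 0.3233]]
tier_rod wrist []
tier_slat scene [[0.5197, 0.3351]]
tier_slat side [[0.5267, 0.3168]]
tier_slat wrist []
base_top scene [[0.515, -0.211]]
base_top side [[0.5127, -0.2048]]
base_top wrist []
base_socket scene [[0.5915, -0.2987]]
base_socket side [[0.5778, -0.2759]]
base_socket wrist []
cup_center scene [[0.5091, -0.217], [0.5297, -0.4012], [0.5492, -0.1023], [0.6107, -0.1024], [0.4374, -0.2395]]
cup_center side [[0.3732, 0.0776], [0.2974, -0.0571], [0.5029, -0.2091], [0.4669, 0.0522]]
cup_center wrist [[0.5573, -0.0595], [0.4852, -0.0485]]
pot_center scene []
pot_center side []
pot_center wrist []
gouge_center scene [[0.7105, 0.0044]]
gouge_center side [[0.7253, -0.0044]]
gouge_center wrist [[0.7186, 0.0035]]
[ 0.625 -0.069  0.385] [[-1.0, 0.0, -0.001], [0.0, -0.967, -0.253], [-0.001, -0.253, 0.967]] 342.9182937726726 0.024397126038230136
```

View pics/c1.png

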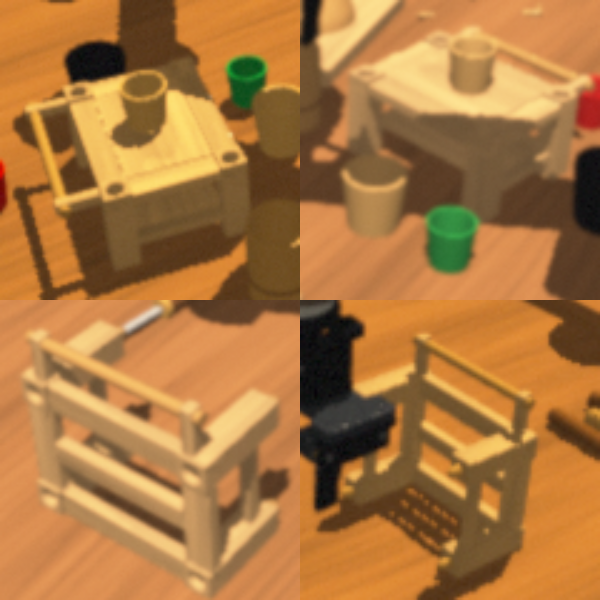

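The crop confirms the choice: the small cup stands on the closed deck, four sockets are visible, and the bottom tier's rod is on the right. I'll view the base from above next.

Call:
move_arm([
  [[0, 0, 0], [0.066, 0.033, -0.019], 1],
  [[0, 0, 0], [0.066, 0.033, -0.019], 1],
  [[0, 0, 0], [0.066, 0.033, -0.019], 1],
  [[0, 0, 0], [0.066, 0.033, -0.019], 1],
  [[0, 0, 0], [0.066, 0.033, -0.019], 1],
  [[0, 0, 0], [0.066, 0.033, -0.019], 1],
  [[0, 0, 0], [0.066, 0.033, -0.019], 1],
  [[0, 0, 0], [0, 0, 0], 1],
  [[0, 0, 0], [0, 0, 0], 1],
])

```text
time_s: 3.4
tcp_pos: [0.5092, -0.2315, 0.2499]
ee_rot: [[-0.002, -1.0, 0.001], [-1.0, 0.002, 0.0], [-0.0, -0.001, -1.0]]
wrist_force: [-0.7, -0.1, -0.5]
gripper_width: 1.004
gripper_force: 0.0
```

```bash
python3 - <<'E'
from h import *
s=r.sense();print(np.round(s['tcp_pos'],4),np.round(s['joint_velocities'],2))
c=r.capture('wrist');save(c,'w1.png',scale=1.25)
np.savez('w1.npz',**{k:np.array(v) for k,v in c.items()})
for t,z in(('base_socket',.1),('base_top',.1),('cup_center',.122)):
    for d in r.pinpoint(t,'wrist'): print(t,np.round(d['centre']),round(d['score'],2),np.round(onz(c,d['centre'],z),4))
E
```

```text
[ 0.5092 -0.2315  0.2499] [ 1.8   0.68 -0.48 -0.23  0.03 -0.11]
base_socket [239. 120.] 0.55 [ 0.5886 -0.2898  0.1   ]
base_top [309. 197.] 0.95 [ 0.5187 -0.2103  0.1   ]
base_top [239. 120.] 0.62 [ 0.5879 -0.2895  0.1   ]
cup_center [389.  39.] 0.81 [ 0.4471 -0.359   0.122 ]
cup_center [295. 292.] 0.69 [ 0.5342 -0.1107  0.122 ]
cup_center [372. 301.] 0.6 [ 0.4517 -0.1     0.122 ]
cup_center [316. 197.] 0.59 [ 0.512  -0.2152  0.122 ]
cup_center [456. 193.] 0.57 [ 0.3731 -0.2191  0.122 ]
```

View pics/w1.png

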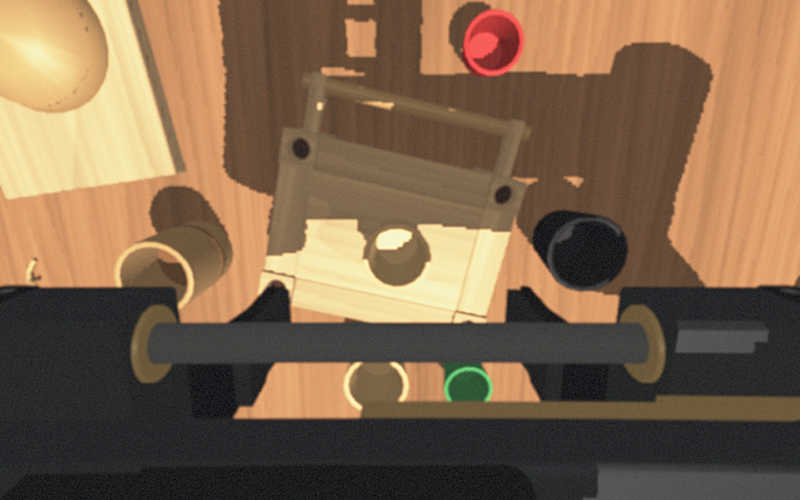

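From above, 800-px picture: the front sockets are at (300,148) and (503,194). The rear ones are at about (277,287) and (468,322), partly behind the gripper. The rod is at the top, on the right side of the bench. I'll refine the sockets by dark-blob centroid.

```bash
python3 - <<'E'
from h import *
c=dict(np.load('w1.npz'))
g=c['img'].astype(float).sum(2)
P=[]
for u,v in((240,118),(402,155)):
    y,x=np.mgrid[v-12:v+13,u-12:u+13];w=g[v-12:v+13,u-12:u+13];m=(w<0.5*np.percentile(w,70))
    n,l,st,ce=cv2.connectedComponentsWithStats(m.astype(np.uint8));k=1+np.argmax(st[1:,4]);p=ce[k]+[u-12,v-12]
    print(st[k],p);P.append(onz(c,p,.1));print(P[-1])
P=np.array(P);d=P[1]-P[0];L=np.linalg.norm(d);y=d/L;x=np.cross(y,[0,0,1]) 
print('len',L,'yaw',np.degrees(np.arctan2(y[1],y[0]))-180)
print('center',P.mean(0)+x*.061,'x',x)
E
```

```text
[  7   5  12  15 133] [240.2481203  118.48120301]
[ 0.58696494 -0.29095727  0.1       ]
[  7   6  11  13 110] [402.06363636 155.29090909]
[ 0.42339319 -0.25397554  0.1       ]
len 0.1677002290755752 yaw -12.739740601444538
center [ 0.51863095 -0.21296811  0.1       ] x [ 0.22052279  0.97538182 -0.        ]
```

Call:
move_arm([
  [[0, 0, 0], [-0.099, 0, 0], 1],
  [[0, 0, 0], [-0.099, 0, 0], 1],
  [[0, 0, 0], [-0.099, 0, 0], 1],
  [[0, 0, 0], [-0.093, 0, -0.035], 1],
  [[0, 0, 0], [-0.093, 0, -0.035], 1],
  [[0, 0, 0], [-0.093, 0, -0.035], 1],
  [[0, 0, 0], [-0.093, 0, -0.035], 1],
  [[0, 0, 0], [-0.093, -0.012, -0.032], 1],
  [[0, 0, 0], [-0.093, -0.013, -0.032], 1],
  [[0, 0, 0], [-0.09, -0.012, -0.032], 1],
  [[0, 0, 0], [0, 0, 0], 1],
  [[0, 0, 0], [0, 0, 0], 1],
])

```text
time_s: 4.8
tcp_pos: [0.5275, 0.2434, 0.3667]
ee_rot: [[0.003, -1.0, -0.001], [-1.0, -0.003, -0.001], [0.001, 0.001, -1.0]]
wrist_force: [0.2, -0.2, -0.5]
gripper_width: 0.996
gripper_force: 0.0
```

```bash
python3 - <<'E'
from h import *
s=r.sense();print(np.round(s['tcp_pos'],4))
c=r.capture('wrist');save(c,'w2.png',scale=1.25)
np.savez('w2.npz',**{k:np.array(v) for k,v in c.items()})
for t,z in(('tier_rod',.188),('tier_slat',.075),('tier_center',.075),('tier_feet',.075)):
    for d in r.pinpoint(t,'wrist'): print(t,np.round(d['centre']),round(d['score'],2),np.round(onz(c,d['centre'],z),4))
E
```

```text
[0.5275 0.2434 0.3667]
tier_rod [324. 242.] 0.68 [0.5204 0.3267 0.188 ]
tier_slat [319. 214.] 0.71 [0.5261 0.3273 0.075 ]
```

View pics/w2.png

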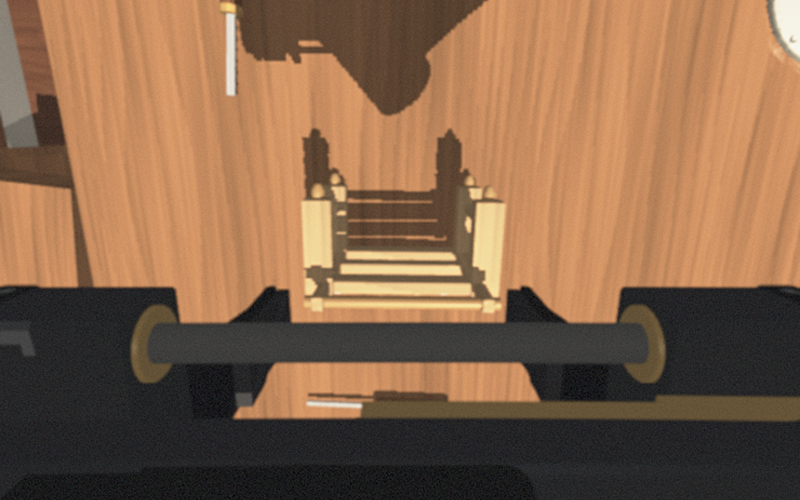

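The tier is seen from above (800-px): rod at about (313,303) to (490,305), upper feet at (318,190) and (489,192), nearly square to the robot.

```bash
python3 - <<'E'
from h import *
c=dict(np.load('w2.npz'))
for p,z in(((305,303),.188),((498,305),.188),((400,304),.188),((318,184),.136),((489,186),.136),((334,172),.014+.0),((468,174),.014)): print(p,np.round(onz(c,np.array(p)/1.25,z),4))
E
```

```text
(305, 303) [0.6149 0.3279 0.188 ]
(498, 305) [0.4319 0.3294 0.188 ]
(400, 304) [0.5249 0.3288 0.188 ]
(318, 184) [0.6072 0.2213 0.136 ]
(489, 186) [0.4357 0.2228 0.136 ]
(334, 172) [0.6085 0.2191 0.014 ]
(468, 174) [0.4373 0.2211 0.014 ]
```

Call:
move_arm([
  [[0, 0, 1], [0, 0, 0], 1],
  [[0, 0, 1], [0, 0, 0], 1],
  [[0, 0, 1], [0, 0, 0], 1],
  [[0, 0, 1], [0, 0, 0], 1],
  [[0, 0, 1], [0, 0, 0], 1],
  [[0, 0, 1], [0, 0, 0], 1],
  [[0, 0, 1], [0, 0, 0], 1],
  [[0, 0, 1], [0, 0, 0], 1],
  [[0, 0, 1], [0, 0, 0], 1],
  [[0, 0, 1], [0, 0, 0], 1],
  [[0, 0, 1], [0, 0, 0], 1],
  [[0, 0, 1], [0, 0, 0], 1],
])

```text
time_s: 6.25
tcp_pos: [0.528, 0.2403, 0.3678]
ee_rot: [[-0.934, -0.357, 0.0], [-0.357, 0.934, 0.0], [-0.0, 0.0, -1.0]]
wrist_force: [-0.5, 0.3, 0.9]
gripper_width: 1.003
gripper_force: 0.0
```

Call:
move_arm([
  [[0, 0, 1], [0, 0, 0], 1],
  [[0, 0, 1], [0, 0, 0], 1],
  [[0, 0, 1], [0, 0, 0], 0.8],
  [[0, 0, 0.708], [0, 0, 0], 0.6],
  [[0, 0, 0], [0, 0.08, 0], 0.6],
  [[0, 0, 0], [0, 0.087, 0], 0.6],
  [[0, 0, 0], [0, 0, 0], 0.6],
  [[0, 0, 0], [0, 0, 0], 0.6],
  [[0, 0, 0], [0, 0, 0], 0.6],
])

```text
time_s: 7.15
tcp_pos: [0.5281, 0.3239, 0.3681]
ee_rot: [[-1.0, 0.001, 0.0], [0.001, 1.0, -0.0], [-0.0, -0.0, -1.0]]
wrist_force: [0.1, 0.3, -0.3]
gripper_width: 0.608
gripper_force: 0.0
```

```bash
python3 - <<'E'
from h import *
s=r.sense();print(np.round(s['tcp_pos'],4),np.round(s['joints'],1))
c=r.capture('wrist');save(c,'w3.png',scale=1.25)
np.savez('w3.npz',**{k:np.array(v) for k,v in c.items()})
for t,z in(('tier_rod',.188),('tier_slat',.075),('tier_center',.075),('tier_feet',.075)):
    for d in r.pinpoint(t,'wrist'): print(t,np.round(d['centre']),round(d['score'],2),np.round(onz(c,d['centre'],z),4))
E
```

```text
[0.5281 0.3239 0.3681] [  46.5   18.3   20.5    0.   -92.3 -136.5]
tier_rod [318. 169.] 0.77 [0.5247 0.3237 0.188 ]
```

View pics/w3.png

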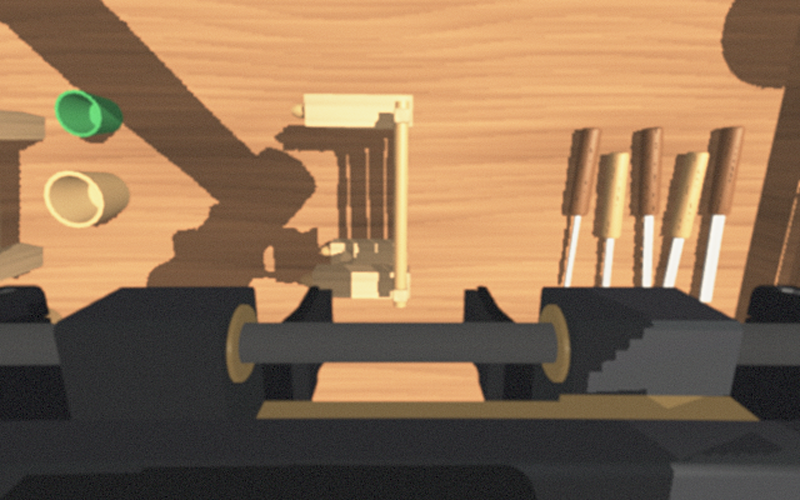

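The rod shows at column 401, rows 110–292 (800-px), and runs parallel to the tool's x axis. It lies at about y = 0.326. Descending and closing on it.

Call:
move_arm([
  [[0, 0, 0], [0, 0.005, 0.08], 0.5],
  [[0, 0, 0], [0, 0, 0.08], 0.5],
  [[0, 0, 0], [0, 0, 0.08], 0.5],
  [[0, 0, 0], [0, 0, 0.08], 0.5],
  [[0, 0, 0], [0, 0, 0.05], 0.5],
  [[0, 0, 0], [0, 0, 0.028], 0.5],
  [[0, 0, 0], [0, 0, 0], 0.3],
  [[0, 0, 0], [0, 0, 0], 0.2],
  [[0, 0, 0], [0, 0, 0], 0.1],
  [[0, 0, 0], [0, 0, 0], 0.1],
  [[0, 0, 0], [0, 0, 0], 0.1],
])

```text
time_s: 8.5
tcp_pos: [0.5283, 0.3278, 0.1697]
ee_rot: [[-1.0, -0.0, 0.001], [-0.0, 1.0, 0.001], [-0.001, 0.001, -1.0]]
wrist_force: [0.6, 1.2, 0.4]
gripper_width: 0.148
gripper_force: 0.0
```

Call:
move_arm([
  [[0, 0, 0], [0, 0, 0], 0.1],
  [[0, 0, 0], [0, 0, 0], 0.1],
  [[0, 0, 0], [0, 0, 0], 0.1],
])

```text
time_s: 8.8
tcp_pos: [0.528, 0.3276, 0.1687]
ee_rot: [[-1.0, -0.0, 0.0], [-0.0, 1.0, 0.0], [-0.0, 0.0, -1.0]]
wrist_force: [-0.3, -0.4, -0.1]
gripper_width: 0.104
gripper_force: 0.0
```

```bash
python3 - <<'E'
from h import *
cs={n:r.capture(n) for n in('scene','side','wrist')}
a=cs['scene']['img'][80:230,320:470];b=cs['side']['img'][200:350,190:340];w=cs['wrist']['img']
im=np.vstack([np.hstack([cv2.resize(a,(350,350)),cv2.resize(b,(350,350))]),cv2.resize(w[80:280,120:520],(700,350))])
im=cv2.resize(im,(600,600));cv2.imwrite('pics/c2.png',im[:,:,::-1])
c=cs['side']
for n in('scene','side'):
  c=cs[n]
  tcp=np.array(r.sense()['tcp_pos']);print(n,'tcp,grip px',proj(c,[tcp,tcp+[0,0,.019],[.524,.327,.188]]).round(), [(np.round(d['centre']),round(d['score'],2)) for d in r.pinpoint('tier_rod',n)])
E
```

```text
scene tcp,grip px [[391. 160.]
 [391. 154.]
 [390. 154.]] [(array([388., 155.]), 0.68), (array([360., 192.]), 0.56)]
side tcp,grip px [[246. 255.]
 [245. 247.]
 [247. 247.]] [(array([248., 245.]), 0.64)]
```

View pics/c2.png

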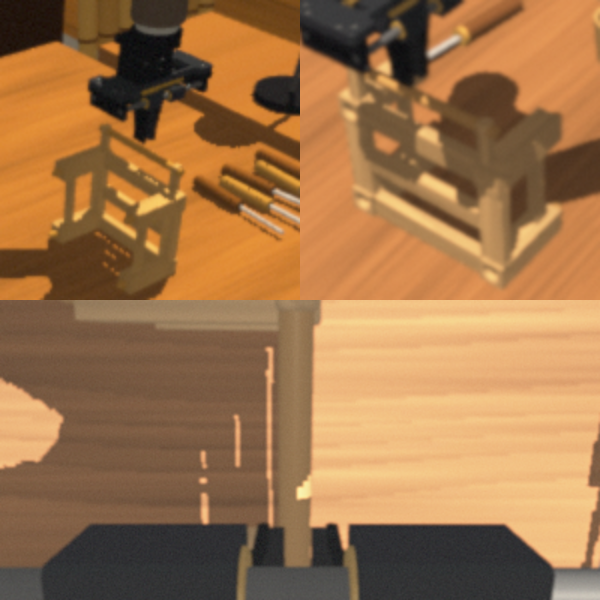

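The rod runs between the two fingers (bottom crop, column 295), so the grasp is placed right. Closing further to see where it stops.

Call:
move_arm([
  [[0, 0, 0], [0, 0, 0], 0.05],
  [[0, 0, 0], [0, 0, 0], 0.0],
  [[0, 0, 0], [0, 0, 0], 0.0],
  [[0, 0, 0], [0, 0, 0], 0.0],
])

```text
time_s: 9.45
tcp_pos: [0.528, 0.3275, 0.1687]
ee_rot: [[-1.0, 0.0, 0.0], [0.0, 1.0, 0.0], [-0.0, 0.0, -1.0]]
wrist_force: [-0.1, -0.4, 0.3]
gripper_width: 0.007
gripper_force: 0.0
```

```bash
python3 - <<'E'
from h import *
cs={n:r.capture(n) for n in('scene','side')}
for n,c in cs.items(): print(n,(proj(c,[[.625-.05,0,.183],[.625+.05,0,.183]])*1.25).round())
a=cs['scene']['img'][115:190,350:425];b=cs['side']['img'][205:280,210:285]
im=np.hstack([cv2.resize(a,(400,400)),cv2.resize(b,(400,400))]);cv2.imwrite('pics/c3.png',im[:,:,::-1])
tcp=np.array(r.sense()['tcp_pos'])
for n,o in(('scene',(350,115)),('side',(210,205))): print((proj(cs[n],[tcp,tcp+[0,0,.019],tcp+[0,0,.05]])-o)*400/75)
E
```

```text
scene [[395. 246.]
 [423. 268.]]
side [[404. 213.]
 [362. 199.]]
[[216.34362443 237.96169329]
 [219.54269065 209.97009653]
 [224.88176402 163.32648275]]
[[191.64524295 265.50063748]
 [187.29530153 222.49511749]
 [180.0423266  150.14670769]]
```

View pics/c3.png

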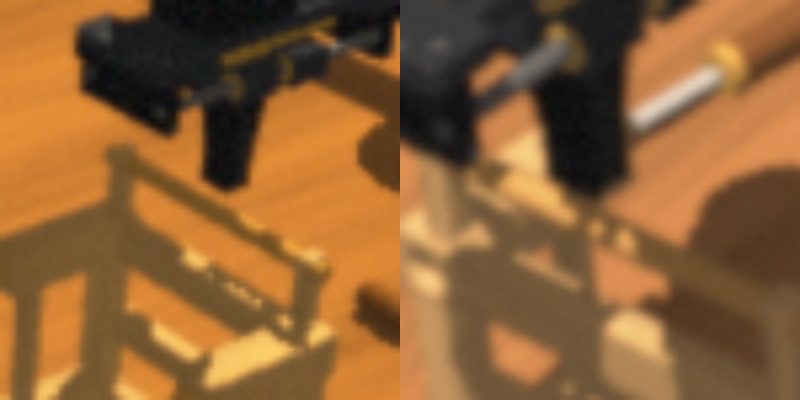

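The fingertips show at (225,190) and (595,195) in this crop, about 32 mm higher than the reported TCP projects. The fingers therefore end well short of the reported TCP and closed above the rod. I'll open and go lower, checking the force.

Call:
move_arm([
  [[0, 0, 0], [0, 0, 0], 0.45],
  [[0, 0, 0], [0, 0, 0], 0.45],
  [[0, 0, 0], [0, 0, 0], 0.45],
  [[0, 0, 0], [0, 0, 0], 0.45],
  [[0, 0, 0], [0, 0, 0.02], 0.45],
  [[0, 0, 0], [0, 0, 0.02], 0.45],
  [[0, 0, 0], [0, 0, 0], 0.45],
])

```text
time_s: 10.25
tcp_pos: [0.5267, 0.3265, 0.146]
ee_rot: [[-1.0, 0.0, -0.004], [0.0, 1.0, -0.003], [0.004, -0.003, -1.0]]
wrist_force: [-0.7, -0.2, -0.3]
gripper_width: 0.439
gripper_force: 0.0
```

```bash
python3 - <<'E'
from h import *
print(r.grip_point_offset)
s=r.sense();print(np.round(s['tcp_pos'],4),s['wrist_force'],s['gripper_width'])
E
```

```text
0.0187
[0.5267 0.3265 0.146 ] [-0.65046874 -0.1617675  -0.25970378] 0.43918275719570676
```

Call:
move_arm([
  [[0, 0, 0], [0, 0, 0.023], 0.45],
  [[0, 0, 0], [0, 0, 0], 0.45],
  [[0, 0, 0], [0, 0, 0], 0.25],
  [[0, 0, 0], [0, 0, 0], 0.2],
  [[0, 0, 0], [0, 0, 0], 0.1],
  [[0, 0, 0], [0, 0, 0], 0.05],
  [[0, 0, 0], [0, 0, 0], 0.0],
  [[0, 0, 0], [0, 0, 0], 0.0],
])

```text
time_s: 11.05
tcp_pos: [0.5281, 0.3275, 0.1375]
ee_rot: [[-1.0, 0.0, 0.0], [0.0, 1.0, 0.0], [-0.0, 0.0, -1.0]]
wrist_force: [-0.5, -0.2, 0.7]
gripper_width: 0.124
gripper_force: 30.0
```

Rod gripped (30 N). Now I'll loosen the grip to a cage and work out the tipping arc.

```bash
python3 - <<'E'
import numpy as np
def rod(t):
    t=np.radians(t);c,s=np.cos(t),np.sin(t)
    if t<np.arctan2(10.5,15): return np.array([90*c-188*s,188*c+90*s])
    return np.array([-np.hypot(10.5,15)+105*c-177.5*s,177.5*c+105*s])
th=np.arange(0,90.1,3);P=np.array([rod(t) for t in th])
d=np.diff(P,axis=0)/500
for k in range(0,30,10): print([[0.0+round(a,3),round(-b,3)] for a,b in d[k:k+10]])
print(P[0],P[10],P[20],P[-1])
E
```

```text
[[np.float64(-0.02), np.float64(-0.009)], [np.float64(-0.02), np.float64(-0.008)], [np.float64(-0.021), np.float64(-0.007)], [np.float64(-0.021), np.float64(-0.006)], [np.float64(-0.021), np.float64(-0.005)], [np.float64(-0.022), np.float64(-0.003)], [np.float64(-0.022), np.float64(-0.002)], [np.float64(-0.022), np.float64(-0.001)], [np.float64(-0.022), np.float64(-0.0)], [np.float64(-0.022), np.float64(0.001)]]
[[np.float64(-0.022), np.float64(0.002)], [np.float64(-0.022), np.float64(0.003)], [np.float64(-0.021), np.float64(0.003)], [np.float64(-0.021), np.float64(0.004)], [np.float64(-0.021), np.float64(0.005)], [np.float64(-0.021), np.float64(0.006)], [np.float64(-0.02), np.float64(0.007)], [np.float64(-0.02), np.float64(0.008)], [np.float64(-0.02), np.float64(0.009)], [np.float64(-0.019), np.float64(0.01)]]
[[np.float64(-0.019), np.float64(0.011)], [np.float64(-0.018), np.float64(0.012)], [np.float64(-0.017), np.float64(0.013)], [np.float64(-0.017), np.float64(0.014)], [np.float64(-0.016), np.float64(0.015)], [np.float64(-0.015), np.float64(0.016)], [np.float64(-0.014), np.float64(0.016)], [np.float64(-0.013), np.float64(0.017)], [np.float64(-0.012), np.float64(0.018)], [np.float64(-0.011), np.float64(0.018)]]
[ 90. 188.] [-16.05771366 207.81277591] [-119.5293426  179.6826674] [-195.80983342  105.        ]
```

Call:
move_arm([
  [[0, 0, 0], [0, 0, 0], 0.15],
  [[0, 0, 0], [0, 0, 0], 0.15],
  [[0, 0, 0], [0, -0.02, -0.009], 0.15],
  [[0, 0, 0], [0, -0.02, -0.008], 0.15],
  [[0, 0, 0], [0, -0.021, -0.007], 0.15],
  [[0, 0, 0], [0, -0.021, -0.006], 0.15],
  [[0, 0, 0], [0, -0.021, -0.005], 0.15],
  [[0, 0, 0], [0, -0.022, -0.003], 0.15],
  [[0, 0, 0], [0, -0.022, -0.002], 0.15],
  [[0, 0, 0], [0, -0.022, -0.001], 0.15],
])

```text
time_s: 12.05
tcp_pos: [0.5281, 0.2419, 0.1578]
ee_rot: [[-1.0, 0.0, 0.0], [0.0, 1.0, -0.0], [-0.0, -0.0, -1.0]]
wrist_force: [0.6, 0.4, 0.5]
gripper_width: 0.144
gripper_force: 0.2
```

```bash
python3 - <<'E'
from h import *
cs={n:r.capture(n) for n in('scene','side')}
a=cs['scene']['img'][90:240,290:440];b=cs['side']['img'][190:340,210:360]
im=np.hstack([cv2.resize(a,(400,400)),cv2.resize(b,(400,400))]);cv2.imwrite('pics/c4.png',im[:,:,::-1])
s=r.sense();print(np.round(s['tcp_pos'],4),np.round(s['wrist_force'],1),s['gripper_width'])
for n,c in cs.items(): print([(np.round(d['centre']),round(d['score'],2)) for d in r.pinpoint('tier_rod',n)],proj(c,np.array(s['tcp_pos'])+[0,0,.051]))
E
```

```text
[0.5278 0.2414 0.1577] [-0.4 -0.1  0. ] 0.14956788812502395
[(array([372., 155.]), 0.83), (array([224., 266.]), 0.36)] [[371.12883273 156.37914079]]
[(array([276., 215.]), 0.66)] [[274.0389046  215.66558482]]
```

View pics/c4.png

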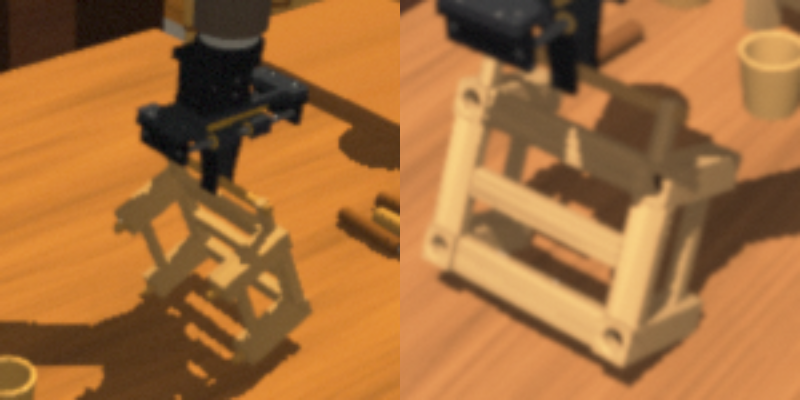

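The tier is tilted about 24° with the rod inside the fingers, at (215,185) and (565,85) in the two crops. Continuing along the arc.

Call:
move_arm([
  [[0, 0, 0], [0, -0.022, 0], 0.15],
  [[0, 0, 0], [0, -0.022, 0.001], 0.15],
  [[0, 0, 0], [0, -0.022, 0.002], 0.15],
  [[0, 0, 0], [0, -0.022, 0.003], 0.15],
  [[0, 0, 0], [0, -0.021, 0.003], 0.15],
  [[0, 0, 0], [0, -0.021, 0.004], 0.15],
  [[0, 0, 0], [0, -0.021, 0.005], 0.15],
  [[0, 0, 0], [0, -0.021, 0.006], 0.15],
  [[0, 0, 0], [0, -0.02, 0.007], 0.15],
  [[0, 0, 0], [0, -0.02, 0.008], 0.15],
  [[0, 0, 0], [0, -0.02, 0.009], 0.15],
  [[0, 0, 0], [0, -0.019, 0.01], 0.15],
])

```text
time_s: 13.45
tcp_pos: [0.5279, 0.1166, 0.1282]
ee_rot: [[-1.0, 0.0, -0.0], [0.0, 1.0, -0.0], [0.0, -0.0, -1.0]]
wrist_force: [-0.3, 0.0, -0.4]
gripper_width: 0.152
gripper_force: 0.2
```

```bash
python3 - <<'E'
from h import *
cs={n:r.capture(n) for n in('scene','side')}
s=r.sense();print(np.round(s['tcp_pos'],4),np.round(s['wrist_force'],1),s['gripper_width'])
for n,c in cs.items(): print([(np.round(d['centre']),round(d['score'],2)) for d in r.pinpoint('tier_rod',n)],proj(c,np.array(s['tcp_pos'])+[0,0,.051]))
E
```

```text
[0.5273 0.116  0.1277] [-0.8  0.6 -0.1] 0.1498476163595014
[(array([336., 178.]), 0.93)] [[338.34928548 177.46069958]]
[(array([314., 202.]), 0.74)] [[311.5462931  200.18534634]]
```

Call:
move_arm([
  [[0, 0, 0], [0, -0.019, 0.011], 0.15],
  [[0, 0, 0], [0, -0.018, 0.012], 0.15],
  [[0, 0, 0], [0, -0.017, 0.013], 0.15],
  [[0, 0, 0], [0, -0.017, 0.014], 0.15],
  [[0, 0, 0], [0, -0.016, 0.015], 0.15],
  [[0, 0, 0], [0, -0.015, 0.016], 0.15],
  [[0, 0, 0], [0, -0.014, 0.016], 0.15],
  [[0, 0, 0], [0, -0.013, 0.017], 0.15],
  [[0, 0, 0], [0, -0.012, 0.018], 0.15],
  [[0, 0, 0], [0, -0.011, 0.018], 0.15],
  [[0, 0, 0], [0, -0.003, 0], 0.15],
  [[0, 0, 0], [0, 0, 0], 0.15],
])

```text
time_s: 14.85
tcp_pos: [0.5284, 0.0402, 0.0536]
ee_rot: [[-1.0, -0.0, 0.001], [-0.0, 1.0, 0.0], [-0.001, 0.0, -1.0]]
wrist_force: [-0.0, 0.1, -0.0]
gripper_width: 0.15
gripper_force: 0.0
```

```bash
python3 - <<'E'
from h import *
cs={n:r.capture(n) for n in('scene','side')}
s=r.sense();print(np.round(s['tcp_pos'],4),np.round(s['wrist_force'],1),s['gripper_width'])
for t in('tier_rod','tier_slat','tier_center','tier_feet'):
  ps=[]
  for n,c in cs.items():
    for d in r.pinpoint(t,n)[:1]: ps.append((d['centre'],d['score'],ray(c,d['centre'])))
  print(t,[(np.round(p[0]),round(p[1],2)) for p in ps], tri([p[2] for p in ps]) if len(ps)>1 else '')
E
```

```text
[0.5287 0.0404 0.0542] [ 0.6 -0.   0.5] 0.14898566205221314
tier_rod [(array([318., 204.]), 0.75), (array([331., 212.]), 0.94)] (array([0.52337922, 0.04446881, 0.11020233]), [0.6, 0.6])
tier_slat [(array([348., 188.]), 0.86), (array([303., 236.]), 0.74)] (array([0.51582048, 0.16504631, 0.11661581]), [0.4, 0.4])
tier_center [(array([349., 208.]), 0.76), (array([309., 256.]), 0.95)] (array([0.52148057, 0.1534512 , 0.04978203]), [11.2, 11.2])
tier_feet [(array([378., 154.]), 0.59)]
```

Call:
move_arm([
  [[0, 0, 0], [0, 0, 0], 0.25],
  [[0, 0, 0], [0, 0, 0], 0.4],
  [[0, 0, 0], [0, 0, 0], 0.4],
  [[0, 0, 0], [0, 0, -0.04], 0.4],
  [[0, 0, 0], [0, 0, -0.08], 0.5],
  [[0, 0, 0], [0, 0, -0.09], 0.5],
  [[0, 0, 0], [0, 0, -0.09], 0.5],
  [[0, 0, 0], [-0.04, 0.07, -0.05], 0.5],
  [[0, 0, 0], [-0.03, 0.08, -0.05], 0.5],
  [[0, 0, 0], [-0.03, 0.076, 0], 0.5],
  [[0, 0, 0], [0, 0, 0], 0.5],
  [[0, 0, 0], [0, 0, 0], 0.5],
])

```text
time_s: 16.55
tcp_pos: [0.5777, 0.1536, 0.2528]
ee_rot: [[-1.0, -0.001, -0.002], [-0.001, 1.0, -0.001], [0.002, -0.001, -1.0]]
wrist_force: [-0.6, -0.4, 0.3]
gripper_width: 0.498
gripper_force: 0.0
```

```bash
python3 - <<'E'
from h import *
cs={n:r.capture(n) for n in('scene','side','wrist')}
np.savez('w4.npz',**cs['wrist'])
s=r.sense();print(np.round(s['tcp_pos'],4),s['gripper_width'])
for t in('tier_rod','tier_slat','tier_center','tier_feet'):
  ps=[]
  for n,c in cs.items():
    for d in r.pinpoint(t,n)[:1]: ps.append((n,d['centre'],d['score'],ray(c,d['centre'])))
  print(t,[(p[0],np.round(p[1]),round(p[2],2)) for p in ps], tri([p[3] for p in ps]) if len(ps)>1 else '')
a=cs['scene']['img'][110:260,260:410];b=cs['side']['img'][180:330,230:380]
w=cs['wrist']['img'];im=np.hstack([cv2.resize(w,(512,320))[:, :],np.vstack([cv2.resize(a,(160,160)),cv2.resize(b,(160,160))])])
im=np.vstack([cv2.resize(w[:250],(800,312)),cv2.resize(np.hstack([a,b]),(560,280)) if 0 else np.hstack([cv2.resize(a,(280,280)),cv2.resize(b,(280,280)),np.zeros((280,240,3),np.uint8)])])
cv2.imwrite('pics/c5.png',im[:,:,::-1])
E
```

```text
[0.5775 0.1521 0.2535] 0.5010501225525845
tier_rod [('scene', array([316., 208.]), 0.68), ('side', array([332., 212.]), 0.85), ('wrist', array([204., 121.]), 0.62)] (array([0.52416882, 0.03683884, 0.10110716]), [2.3, 2.8, 3.3])
tier_slat [('scene', array([348., 191.]), 0.9), ('side', array([302., 236.]), 0.67), ('wrist', array([316., 121.]), 0.63)] (array([0.52303738, 0.154478  , 0.11105431]), [3.8, 1.8, 5.2])
tier_center [('scene', array([347., 206.]), 0.86), ('side', array([305., 254.]), 0.83)] (array([0.52190704, 0.15514217, 0.05709332]), [3.1, 3.1])
tier_feet []
```

View pics/c5.png

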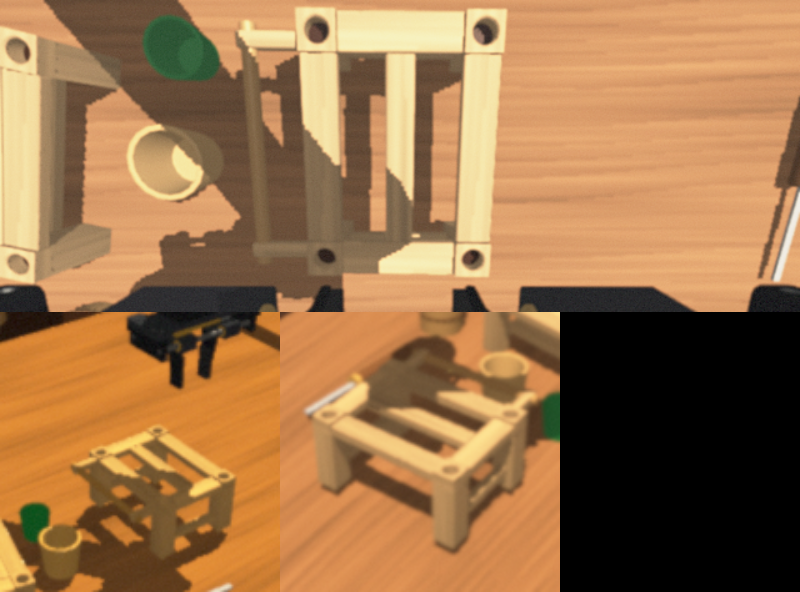

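The tier stands on its four feet, released. Its corner holes are at (317,28), (485,30), (326,257) and (473,259), and the slat is at column 400. The base's rear sockets also show, at (18,46) and (18,263).

```bash
python3 - <<'E'
from h import *
c=dict(np.load('w4.npz'))
f=lambda p,z:onz(c,np.array(p)/[1.25,1.248],z)
Q=np.array([f(p,.115) for p in((317,28),(485,30),(326,257),(473,259))]);print(Q.round(4),Q.mean(0))
# tier: x~+Y, y~-X ; Q order: (-x,-y?) 
R=np.array([f(p,.1) for p in((18,46),(18,263))]);print(R.round(4),np.linalg.norm(R[0]-R[1]))
print('slat ends',f((398,60),.112).round(4),f((400,235),.112).round(4))
# rim circles fit with hough near holes
g=cv2.cvtColor(cv2.resize(c['img'],None,fx=3,fy=3,interpolation=cv2.INTER_CUBIC),cv2.COLOR_RGB2GRAY)
for (u,v),z in zip(((317,28),(485,30),(326,257),(473,259),(18,46),(18,263)),(.115,)*4+(.1,)*2):
    U,V=int(u*2.4),int(v/1.248*3);y0,x0=max(0,V-45),max(0,U-45);w=g[y0:V+45,x0:U+45]
    h=cv2.HoughCircles(w,cv2.HOUGH_GRADIENT,1,20,param1=80,param2=12,minRadius=16,maxRadius=32)
    if h is not None:
        b=min(h[0],key=lambda q:np.hypot(q[0]+x0-U,q[1]+y0-V));p=(b[:2]+[x0,y0])/3;print((u,v),p*1.25,b[2],onz(c,p,z).round(4))
E
```

```text
[[0.4341 0.0944 0.115 ]
 [0.4355 0.2152 0.115 ]
 [0.6055 0.0932 0.115 ]
 [0.6073 0.2145 0.115 ]] [0.52058744 0.15433279 0.115     ]
[[ 0.4454 -0.1314  0.1   ]
 [ 0.6149 -0.1702  0.1   ]] 0.17389759720567743
slat ends [0.4547 0.1526 0.112 ] [0.5876 0.1542 0.112 ]
(317, 28) [316.875       29.79166667] 31.4 [0.4352 0.0943 0.115 ]
(485, 30) [486.04166667  29.79166667] 31.4 [0.4353 0.216  0.115 ]
(326, 257) [327.70833333 253.95833333] 21.8 [0.6026 0.0948 0.115 ]
(473, 259) [473.125      260.20833333] 24.3 [0.6079 0.2146 0.115 ]
(18, 46) [17.29166667 48.125     ] 27.9 [ 0.4468 -0.1323  0.1   ]
(18, 263) [ 19.375 265.625] 20.7 [ 0.6168 -0.1695  0.1   ]
```

Call:
move_arm([
  [[0, 0, 0], [0, -0.09, 0], 0.5],
  [[0, 0, 0], [0, -0.09, 0], 0.5],
  [[0, 0, 0], [0, -0.09, 0], 0.5],
  [[0, 0, 0], [0, -0.09, 0], 0.5],
  [[0, 0, 0], [0, -0.09, 0], 0.5],
  [[0, 0, 0], [0, -0.09, 0], 0.5],
  [[0, 0, 0], [0, -0.09, 0], 0.5],
  [[0, 0, 0], [-0.02, -0.09, 0], 0.5],
  [[0, 0, 0], [0, 0, 0], 0.5],
  [[0, 0, 0], [0, 0, 0], 0.5],
  [[0, 0, 0], [0, 0, 0], 0.5],
])

```text
time_s: 18.4
tcp_pos: [0.5879, -0.2063, 0.2536]
ee_rot: [[-1.0, -0.001, -0.0], [-0.001, 1.0, 0.0], [0.0, 0.0, -1.0]]
wrist_force: [-0.6, -0.2, -0.0]
gripper_width: 0.495
gripper_force: 0.0
```

```bash
python3 - <<'E'
from h import *
c=r.capture('wrist');np.savez('w5.npz',**c);s=r.sense();print(np.round(s['tcp_pos'],4))
print([(t,[(np.round(d['centre']),round(d['score'],2)) for d in r.pinpoint(t,'wrist')[:3]]) for t in('base_top','cup_center','base_socket')])
a=np.radians(-12.8);R=np.array([[np.sin(-a),-np.cos(a)],[np.cos(a),np.sin(-a)]]) # cols x,y of base
R[:,1]=[-np.cos(a),-np.sin(a)]
k=3;g=cv2.cvtColor(cv2.resize(c['img'],None,fx=k,fy=k,interpolation=cv2.INTER_CUBIC),cv2.COLOR_RGB2GRAY)
loc=[(-.061,-.086),(-.061,.086),(.061,-.086),(.061,.086)];W=[];I=[]
for i,l in enumerate(loc):
    P=np.r_[np.array([.5175,-.2115])+R@l,.1];p=proj(c,P)[0];U,V=(p*k).astype(int)
    pr=proj(c,P+[0.009,0,0])[0];rad=np.linalg.norm(pr-p)*k
    y0,x0=max(0,V-50),max(0,U-50);w=g[y0:V+50,x0:U+50]
    h=cv2.HoughCircles(w,cv2.HOUGH_GRADIENT,1,10,param1=60,param2=8,minRadius=int(rad*.8),maxRadius=int(rad*1.2)) if min(w.shape)>40 else None
    print(l,p.round(1),round(rad,1),end=' ')
    if h is not None:
        b=min(h[0],key=lambda q:np.hypot(q[0]+x0-U,q[1]+y0-V));q=(b[:2]+[x0,y0])/k;X=onz(c,q,.1);print(q.round(1),b[2],(X-P)[:2].round(4));W.append(X[:2]);I.append(l)
    else: print()
E
```

```text
[ 0.588  -0.2059  0.2538]
[('base_top', []), ('cup_center', [(array([440., 120.]), 0.91), (array([311., 101.]), 0.86), (array([462.,  31.]), 0.69)]), ('base_socket', [(array([239., 180.]), 0.94)])]
(-0.061, -0.086) [238.4 176.1] 25.1 [238.5 176.5] 24.3 [0.0005 0.    ]
(-0.061, 0.086) [268.6  -3.1] 33.0 [268.8   0.8] 26.7 [0.0032 0.0001]
(0.061, -0.086) [350.8 200.9] 24.1 [350.5 202.2] 23.9 [ 0.0014 -0.0003]
(0.061, 0.086) [395.9  29.2] 31.4 [395.5  30.8] 29.5 [ 0.0014 -0.0003]
```

Base pose confirmed: centre (0.5186, -0.2117), yaw -12.8°. Going back to the tier to grasp the slat.

Call:
move_arm([
  [[0, 0, 0.087], [0.017, 0.09, 0], 0.5],
  [[0, 0, 0], [0.017, 0.09, 0], 0.5],
  [[0, 0, 0], [0.017, 0.09, 0], 0.5],
  [[0, 0, 0], [0.017, 0.09, 0], 0.5],
  [[0, 0, 0], [0.017, 0.09, 0], 0.5],
  [[0, 0, 0], [0.017, 0.09, 0], 0.5],
  [[0, 0, 0], [0.017, 0.09, 0], 0.5],
  [[0, 0, 0], [0.016, 0.09, 0], 0.5],
  [[0, 0, 0], [0, 0, 0], 0.5],
  [[0, 0, 0], [0, 0, 0], 0.5],
  [[0, 0, 0], [0, 0, 0], 0.5],
])

```text
time_s: 19.7
tcp_pos: [0.5231, 0.1533, 0.2538]
ee_rot: [[-1.0, 0.008, 0.0], [0.008, 1.0, -0.0], [-0.0, -0.0, -1.0]]
wrist_force: [-1.1, -1.4, -0.6]
gripper_width: 0.505
gripper_force: 0.0
```

```bash
python3 - <<'E'
from h import *
c=r.capture('wrist');s=r.sense();print(np.round(s['tcp_pos'],4),np.round(s['ee_rot'],4).tolist(),s['time_s'])
k=3;g=cv2.cvtColor(cv2.resize(c['img'],None,fx=k,fy=k,interpolation=cv2.INTER_CUBIC),cv2.COLOR_RGB2GRAY)
for l in((-.061,.086),(.061,.086),(-.061,-.086),(.061,-.086)):
    P=np.array([.5206-l[1],.1543+l[0],.115]);p=proj(c,P)[0];U,V=(p*k).astype(int);rad=np.linalg.norm(proj(c,P+[.009,0,0])[0]-p)*k
    y0,x0=max(0,V-50),max(0,U-50);w=g[y0:V+50,x0:U+50]
    h=cv2.HoughCircles(w,cv2.HOUGH_GRADIENT,1,10,param1=60,param2=8,minRadius=int(rad*.7),maxRadius=int(rad*1.3)) if min(w.shape)>40 else None
    if h is not None:
        b=min(h[0],key=lambda q:np.hypot(q[0]+x0-U,q[1]+y0-V));q=(b[:2]+[x0,y0])/k;print(l,p.round(1),b[2],rad,(onz(c,q,.115)-P).round(4))
E
```

```text
[0.5232 0.1529 0.2538] [[-1.0, 0.0094, 0.0002], [0.0094, 1.0, -0.0001], [-0.0002, -0.0001, -1.0]] 19.75
(-0.061, 0.086) [253.7  87.4] 27.9 29.987085309156058 [-0.0002  0.0005 -0.    ]
(0.061, 0.086) [383.   86.2] 29.7 30.019989382144026 [ 0.0017  0.0006 -0.    ]
(-0.061, -0.086) [262.8 255.8] 19.1 23.196612920325887 [-0.0019  0.0069 -0.    ]
(0.061, -0.086) [376.5 254.9] 17.2 23.216160255899233 [-0.0036 -0.0016 -0.    ]
```

Call:
move_arm([
  [[0, 0, 0], [0.005, 0.003, 0.08], 0.5],
  [[0, 0, 0], [0, 0, 0.09], 0.5],
  [[0, 0, 0], [0, 0, 0.09], 0.5],
  [[0, 0, 0], [0, 0, 0.06], 0.5],
  [[0, 0, 0], [0, 0, 0.05], 0.5],
  [[0, 0, 0], [0, 0, 0.029], 0.5],
  [[0, 0, 0], [0, 0, 0], 0.5],
  [[0, 0, 0], [0, 0, 0], 0.35],
  [[0, 0, 0], [0, 0, 0], 0.25],
  [[0, 0, 0], [0, 0, 0], 0.15],
  [[0, 0, 0], [0, 0, 0], 0.1],
  [[0, 0, 0], [0, 0, 0], 0.1],
])

```text
time_s: 20.95
tcp_pos: [0.5212, 0.1548, 0.0553]
ee_rot: [[-1.0, 0.008, 0.001], [0.008, 1.0, -0.0], [-0.001, -0.0, -1.0]]
wrist_force: [-0.6, -2.8, 4.8]
gripper_width: 0.247
gripper_force: 30.0
```

Slat gripped at 21.5 mm. Lifting.

Call:
move_arm([
  [[0, 0, 0], [0, 0, 0], 0.1],
  [[0, 0, 0], [0, 0, -0.01], 0.1],
  [[0, 0, 0], [0, 0, -0.03], 0.1],
  [[0, 0, 0], [0, 0, -0.05], 0.1],
  [[0, 0, 0], [0, 0, -0.05], 0.1],
  [[0, 0, 0], [0, 0, -0.05], 0.1],
  [[0, 0, 0], [0, 0, -0.05], 0.1],
  [[0, 0, 0], [0, 0, -0.05], 0.1],
  [[0, 0, 0], [0, 0, -0.05], 0.1],
  [[0, 0, 0], [0, 0, 0], 0.1],
  [[0, 0, 0], [0, 0, 0], 0.1],
])

```text
time_s: 22.05
tcp_pos: [0.5197, 0.1553, 0.2227]
ee_rot: [[-1.0, 0.009, -0.002], [0.009, 1.0, 0.001], [0.002, 0.001, -1.0]]
wrist_force: [-0.8, 0.0, -4.0]
gripper_width: 0.251
gripper_force: 30.0
```

```bash
cat >> h.py <<'E'
def circ(c,Ps,k=3):
    g=cv2.cvtColor(cv2.resize(c['img'],None,fx=k,fy=k,interpolation=cv2.INTER_CUBIC),cv2.COLOR_RGB2GRAY);out=[]
    for P in Ps:
        p=proj(c,P)[0];U,V=(p*k).astype(int);rad=np.linalg.norm(proj(c,P+[.009,0,0])[0]-p)*k
        y0,x0=max(0,V-int(2*rad)),max(0,U-int(2*rad));w=g[y0:V+int(2*rad),x0:U+int(2*rad)];h=None
        if min(w.shape)>40: h=cv2.HoughCircles(w,cv2.HOUGH_GRADIENT,1,10,param1=60,param2=8,minRadius=int(rad*.8),maxRadius=int(rad*1.2))
        if h is None: out.append(None);continue
        b=min(h[0],key=lambda q:np.hypot(q[0]+x0-U,q[1]+y0-V));out.append((onz(c,(b[:2]+[x0,y0])/k,P[2])-P)[:2].round(4))
    return out
E
python3 - <<'E'
from h import *
c=r.capture('wrist');s=r.sense();t=np.array(s['tcp_pos']);R=np.array(s['ee_rot']);print(t.round(4),R.round(4).tolist(),np.round(s['wrist_force'],1),np.round(s['moment'],2),s['gripper_width'])
Ps=[np.r_[(t+R@[l[1],l[0],0])[:2],t[2]+.0505+.010] for l in((-.061,.086),(.061,.086),(-.061,-.086),(.061,-.086))]
print(circ(c,Ps),proj(c,np.array(Ps)).round())
E
```

```text
[0.5192 0.1549 0.2218] [[-1.0, 0.0091, -0.0041], [0.0091, 1.0, -0.0007], [0.0041, -0.0007, -1.0]] [-0.8  0.5 -4.6] [ 0.07 -0.06  0.04] 0.24788845293640147
[array([-0.0003, -0.0004]), array([ 0.    , -0.0006]), None, None] [[159.  60.]
 [475.  60.]
 [197. 421.]
 [437. 421.]]
```

Call:
move_arm([
  [[0, 0, 0], [0, -0.04, -0.005], 0.1],
  [[0, 0, 0], [0, -0.08, 0], 0.1],
  [[0, 0, 0], [0, -0.08, 0], 0.1],
  [[0, 0, 0], [0, -0.08, 0], 0.1],
  [[0, 0, 0], [0, -0.08, 0], 0.1],
  [[0, 0, 0], [0, -0.08, 0], 0.1],
  [[0, 0, 0], [0, -0.08, 0], 0.1],
  [[0, 0, 0], [0, -0.08, 0], 0.1],
  [[0, 0, 0], [0, -0.07, 0], 0.1],
  [[0, 0, 0], [0, -0.04, 0], 0.1],
  [[0, 0, 0], [0, -0.023, 0], 0.1],
  [[0, 0, 0], [0, 0, 0], 0.1],
])

```text
time_s: 23.3
tcp_pos: [0.5166, -0.2122, 0.2246]
ee_rot: [[-1.0, 0.011, -0.004], [0.011, 1.0, 0.001], [0.004, 0.001, -1.0]]
wrist_force: [-0.9, 1.2, -3.8]
gripper_width: 0.249
gripper_force: 30.0
```

Call:
move_arm([
  [[0, 0, 0.4], [0, 0, 0], 0.1],
  [[0, 0, 0.6], [0, 0, 0], 0.1],
  [[0, 0, 0.6], [0, 0, 0], 0.1],
  [[0, 0, 0.4], [0, 0, 0], 0.1],
  [[0, 0, 0.147], [0, 0, 0], 0.1],
  [[0, 0, 0], [0, 0, 0], 0.1],
  [[0, 0, 0], [0, 0, 0], 0.1],
  [[0, 0, 0], [0, 0, 0], 0.1],
])

```text
time_s: 24.1
tcp_pos: [0.5175, -0.2112, 0.2265]
ee_rot: [[-0.975, 0.221, -0.0], [0.221, 0.975, 0.0], [0.0, 0.0, -1.0]]
wrist_force: [-0.0, 0.2, -3.9]
gripper_width: 0.246
gripper_force: 30.0
```

```bash
python3 - <<'E'
from h import *
X=[]
for i in range(3):
    c=r.capture('wrist');s=r.sense();X.append(s['tcp_pos'])
t=np.mean(X,0);R=np.array(s['ee_rot']);print(t.round(4),R.round(4).tolist(),s['gripper_width'],np.degrees(np.arctan2(R[1,0],R[0,0])))
Ps=[np.r_[(t+R@[l[1],l[0],0])[:2],t[2]+.0605] for l in((-.061,.086),(.061,.086))]
print(circ(c,Ps)); print('tool-frame shift units',R.T@(np.array([.5186,-.2117,t[2]])-t)/.5,s['time_s'])
E
```

```text
[ 0.5175 -0.2113  0.2266] [[-0.9752, 0.2214, -0.0], [0.2214, 0.9752, 0.0], [0.0, 0.0, -1.0]] 0.2526413882909324 167.20927189596554
[array([0.0001, 0.0005]), array([ 0.0008, -0.    ])]
tool-frame shift units [-2.21807049e-03 -2.56536087e-04 -3.90958142e-08] 24.25
```

Aligned to within 1 mm and 0.1°. Lowering in stages.

Call:
move_arm([
  [[0, 0, 0], [-0.002, 0, 0.03], 0.1],
  [[0, 0, 0], [0, 0, 0.03], 0.1],
  [[0, 0, 0], [0, 0, 0.03], 0.1],
  [[0, 0, 0], [0, 0, 0.02], 0.1],
  [[0, 0, 0], [0, 0, 0.014], 0.1],
  [[0, 0, 0], [0, 0, 0], 0.1],
  [[0, 0, 0], [0, 0, 0], 0.1],
])

```text
time_s: 24.95
tcp_pos: [0.519, -0.2119, 0.1652]
ee_rot: [[-0.975, 0.221, 0.001], [0.221, 0.975, -0.001], [-0.001, -0.0, -1.0]]
wrist_force: [-0.3, 0.5, -3.6]
gripper_width: 0.254
gripper_force: 30.0
```

```bash
python3 - <<'E'
from h import *
S,D=r.capture('scene'),r.capture('side');X=[];F=[]
for i in range(3):
    c=r.capture('wrist');s=r.sense();X.append(s['tcp_pos']);F.append(s['wrist_force'])
t=np.mean(X,0);R=np.array(s['ee_rot']);print(t.round(4),np.mean(F,0).round(1),s['time_s'])
print(circ(c,[np.r_[(t+R@[l[1],l[0],0])[:2],t[2]+.0605] for l in((-.061,.086),(.061,.086))]))
# base front side sockets seen? base_socket pinpoint vs expectation
P=np.r_[np.array([.5186,-.2117])+np.array([[.2214,-.9752],[.9752,.2214]])@[-.061,-.086],.1]
for n,q in(('scene',S),('side',D),('wrist',c)): print(n,[(np.round(d['centre'],1),round(d['score'],2)) for d in r.pinpoint('base_socket',n)[:2]],proj(q,P).round(1))
E
```

```text
[ 0.519  -0.2118  0.1654] [ 0.1 -0.2 -3.4] 25.2
[array([-0.0002, -0.0006]), array([0.0003, 0.0005])]
scene [(array([223.3, 267.9]), 0.71)] [[225.9 264.4]]
side [(array([374.4, 156.5]), 0.95)] [[375.3 154.5]]
wrist [] [[247.5 292.7]]
```

Call:
move_arm([
  [[0, 0, 0], [0, 0, 0.004], 0.1],
  [[0, 0, 0], [0, 0, 0.004], 0.1],
  [[0, 0, 0], [0, 0, 0.004], 0.1],
  [[0, 0, 0], [0, 0, 0.004], 0.1],
  [[0, 0, 0], [0, 0, 0.004], 0.1],
  [[0, 0, 0], [0, 0, 0.004], 0.1],
  [[0, 0, 0], [0, 0, 0.004], 0.1],
  [[0, 0, 0], [0, 0, 0], 0.1],
])

```text
time_s: 26.15
tcp_pos: [0.5183, -0.2116, 0.1503]
ee_rot: [[-0.975, 0.222, -0.001], [0.222, 0.975, 0.0], [0.001, 0.0, -1.0]]
wrist_force: [-0.0, -0.1, -3.7]
gripper_width: 0.25
gripper_force: 30.0
```

Call:
move_arm([
  [[0, 0, 0], [0, 0, 0.004], 0.1],
  [[0, 0, 0], [0, 0, 0.004], 0.1],
  [[0, 0, 0], [0, 0, 0.004], 0.1],
  [[0, 0, 0], [0, 0, 0], 0.1],
  [[0, 0, 0], [0, 0, 0], 0.1],
])

```text
time_s: 26.65
tcp_pos: [0.5185, -0.2117, 0.1446]
ee_rot: [[-0.975, 0.222, -0.0], [0.222, 0.975, -0.0], [0.0, -0.0, -1.0]]
wrist_force: [0.4, 0.6, -3.2]
gripper_width: 0.248
gripper_force: 30.0
```

Feet are about 10 mm into the sockets with no side force.

Call:
move_arm([
  [[0, 0, 0], [0, 0, 0.003], 0.1],
  [[0, 0, 0], [0, 0, 0.003], 0.1],
  [[0, 0, 0], [0, 0, 0.002], 0.1],
  [[0, 0, 0], [0, 0, 0], 0.1],
  [[0, 0, 0], [0, 0, 0], 0.1],
])

```text
time_s: 27.15
tcp_pos: [0.5185, -0.2116, 0.1406]
ee_rot: [[-0.975, 0.222, -0.0], [0.222, 0.975, 0.0], [0.0, 0.0, -1.0]]
wrist_force: [0.1, -0.1, -3.1]
gripper_width: 0.251
gripper_force: 30.0
```

Call:
move_arm([
  [[0, 0, 0], [0, 0, 0.002], 0.1],
  [[0, 0, 0], [0, 0, 0.002], 0.1],
  [[0, 0, 0], [0, 0, 0], 0.1],
  [[0, 0, 0], [0, 0, 0], 0.1],
])

```text
time_s: 27.55
tcp_pos: [0.5187, -0.2117, 0.1403]
ee_rot: [[-0.975, 0.221, 0.001], [0.221, 0.975, -0.001], [-0.001, -0.0, -1.0]]
wrist_force: [-3.6, 2.5, 5.7]
gripper_width: 0.246
gripper_force: 30.0
```

Contact came at z = 0.1403, just where the shoulders should rest on the post tops (0.0553 + 0.085). Easing the load, releasing and retreating.

Call:
move_arm([
  [[0, 0, 0], [0, 0, -0.002], 0.1],
  [[0, 0, 0], [0, 0, 0], 0.2],
  [[0, 0, 0], [0, 0, 0], 0.3],
  [[0, 0, 0], [0, 0, 0], 0.45],
  [[0, 0, 0], [0, 0, 0], 0.5],
  [[0, 0, 0], [0, 0, 0], 0.5],
  [[0, 0, 0], [0, 0, -0.02], 0.5],
  [[0, 0, 0], [0, 0, -0.04], 0.5],
  [[0, 0, 0], [0, 0, -0.07], 0.5],
  [[0, 0, 0], [0, 0, -0.08], 0.5],
  [[0, 0, 0], [0, 0, -0.08], 0.5],
  [[0, 0, 0], [0, 0, 0], 0.5],
])

```text
time_s: 28.75
tcp_pos: [0.5216, -0.2131, 0.2925]
ee_rot: [[-0.975, 0.221, 0.014], [0.221, 0.975, -0.004], [-0.014, -0.001, -1.0]]
wrist_force: [0.8, -0.1, -0.3]
gripper_width: 0.498
gripper_force: 0.0
```

```bash
python3 - <<'E'
from h import *
cs={n:r.capture(n) for n in('scene','side','wrist')};s=r.sense();print(np.round(s['tcp_pos'],4),np.round(s['wrist_force'],1),s['time_s'])
A=np.array([[.2214,-.9752],[.9752,.2214]]);L=[(-.061,-.086),(-.061,.086),(.061,-.086),(.061,.086)]
# top holes of seated tier at z=.2
print('wrist',circ(cs['wrist'],[np.r_[np.array([.5186,-.2117])+A@l,.2] for l in L]))
for n in('scene','side'):
    exp={'tier_slat':(0,0,.19),'tier_rod':(-.113,0,.19),'tier_center':(0,0,.1425),'base_top':(0,0,.1)}
    for t,e in exp.items():
        P=np.r_[np.array([.5186,-.2117])+A@e[:2],e[2]];print(n,t,proj(cs[n],P).round(1),[(np.round(d['centre'],1),round(d['score'],2)) for d in r.pinpoint(t,n)[:2]])
E
```

```text
[ 0.5182 -0.2115  0.2847] [ 0.4 -0.6 -0.2] 28.9
wrist [None, array([ 0.0004, -0.0003]), None, array([0.0003, 0.0004])]
scene tier_slat [[237.2 211.5]] [(array([240.8, 208. ]), 0.73), (array([238.1, 228.4]), 0.47)]
scene tier_rod [[193.1 221.9]] [(array([191.4, 221.2]), 0.96)]
scene tier_center [[239.  225.9]] [(array([239.3, 228.7]), 0.84)]
scene base_top [[240.5 238.2]] []
side tier_slat [[386.5 142.2]] [(array([385.4, 142. ]), 0.66)]
side tier_rod [[413.  130.3]] [(array([410.6, 126.5]), 0.89)]
side tier_center [[385.2 158.3]] [(array([386.8, 157.3]), 0.69)]
side base_top [[384.1 172.2]] [(array([384.1, 175.2]), 0.56)]
```

```bash
python3 -c "
from station import r
print(r.finish_job())"
```

```text
the job is handed in; nothing more can be done
None
```

The upper tier was tipped up onto its four feet, released, re-gripped by the slat and lowered home on the bottom tier with its rod on the matching side. The job is handed in at about 29 s, and position checks after release matched the fully seated pose, though I did not re-check the cup, brush pot and gouge at the end.

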